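Uncover a circuit board and hold a spring probe on its test pad

TASK

Lift the metal cover off the circuit board and hang it by its handle on the pair of hooks. Then take the spring probe out of its stand and, holding it upright, press its tip gently on the round brass test pad until the spring tip is pushed about half way in. Finish while holding it there, still gripped and pressing; leave the nozzles and the flux jar where they are.

Things in the scene. Friction and masses are not known exactly. Their poses are not given: they have to be found in the camera images.
- fixture: Dark fixed board holder, plate 130 x 190 x 15 mm (x, y, z), with a green circuit board 70 x 140 mm, its top 17 mm above the table. Origin: centre of its underside, on the table. Low rectangular components (up to 9 mm tall) stand along the board's long edges (|x| over 20 mm); the middle strip is free but for the pad.
- cover: Loose aluminium cover, a box open below, 90 x 160 x 35 mm (x, y, z), 3 mm walls, about 0.2 kg, resting at the start on the fixture over the board (its underside 15 mm above the work surface), hiding the pad. A bow handle stands on it. Origin: centre of its lower rim; z up.
- cover_handle (a point): Centre of the cover's handle bar: a straight steel bar 10 x 10 mm in section, along the cover's y, 100 mm above the cover's lower rim. It is carried by legs at y = -70 and +70 mm (6 mm thick), leaving 60 mm of free height between the bar and the top of the cover and 134 mm between the legs.
- hooks: Fixed steel bracket, left or right of the robot. Post at x = 80 to 100 mm, 170 mm tall; its crossbar carries two level prongs 8 mm thick at y = -42 and 42 mm, axis 170 mm above the table, running to x = -30 mm, then turning up (tips end at x = -40 mm, 186 mm high). Open between and under the prongs: bring things on from the -x side. Origin: on the table, below the place of a hung handle.
- hooks_mid (a point): Point midway between the two prongs at their axis height, 170 mm above the hooks' origin, where the middle of the hung handle belongs; axes as hooks. A handle lying on the prongs has its bar's centre 9 mm above this point.
- stand: Fixed black block 60 x 60 x 75 mm with an upright through hole of 20 mm in which the probe hangs by its collar. Which side of the robot it stands on varies. Origin: centre of its underside, on the work surface.
- probe: Loose spring probe, about 0.1 kg, hanging tip down in the stand; z points from tip to handle. Origin: end of the relaxed tip. From there up: spring tip 5 mm thick (0 to 20 mm), shaft 12 mm thick (to 60), round collar 32 mm wide (60 to 66, resting on the stand), square handle 18 x 18 mm (66 to 131), faces along x and y. Raise it at least 65 mm to clear the stand.
- probe_grip (a point): Centre of the probe's square handle (18 x 18 x 65 mm), 98.5 mm above the probe's origin; axes as probe.
- probe_tip (a point): End of the probe's spring tip (moves with it).
- plunger (a joint): How far the probe's spring tip is pushed in: 0 relaxed, 0.010 m fully in. About 0.2 N starts it and it stiffens by 0.4 N per mm, so 5 mm takes about 2.2 N.
- pad: Round brass test pad, 14 mm across, fixed on the circuit board in its middle strip and standing 3 mm above it; the only round thing on the board. Origin: centre of its underside, 17 mm above the work surface.
- pad_top (a point): Centre of the pad's top face, 20 mm above the work surface.
- nozzle_a_mid (a point): Bystander: loose steel nozzle, square foot 40 mm, 40 mm tall, narrowing upwards; a point 20 mm up.
- nozzle_b_mid (a point): Bystander: loose steel nozzle, square foot 32 mm, 40 mm tall; a point 20 mm up.
- flux_mid (a point): Bystander: loose flux jar, 48 mm across, 35 mm tall; its centre.
Not all that is in view belongs to the job. What is meant by the cover is not brown, and is the larger of those in its own colour. There is more than one size of the stand; the job needs the smallest.

How it is judged:
On the way, in this order (a step that is already met when the one before it is completed fails the run):
1. the cover hangs by its handle on both hooks, let go and at rest (horizontal distance between cover_handle and hooks_mid below 0.05 m and z of cover_handle in the frame of hooks_mid between 0.003 and 0.03 m and angle between cover's own z axis and vertical below 0.35 rad and contact force between cover and hooks above 0.5 N and contact force between cover and the arm below 0.1 N and contact force between cover and the fingers below 0.1 N and linear speed of cover below 0.05 m/s), for 0.2 s.
2. the probe is gripped and lifted clear of its stand (z of probe_tip in the frame of stand above 0.076 m and contact force between probe and stand below 0.05 N and contact force between probe and the fingers above 1 N), for 0.2 s.
At the end, for the whole second after the job is handed in: Cover hangs by its handle on the prongs (bar within 50 mm of the marked middle, tilt under 20 deg), untouched by the robot, at rest. Probe gripped and still, within 8 deg of upright, tip within 6 mm of the pad centre, pressing only the pad with 0.5 to 5 N, spring tip 2 to 8 mm in (all of step 1 and horizontal distance between probe_tip and pad_top below 0.006 m and z of probe_tip in the frame of pad_top between -0.002 and 0.002 m and angle between probe's own z axis and vertical below 0.14 rad and contact force between probe and pad between 0.5 and 5 N and value of joint plunger between 0.002 and 0.008 m and contact force between probe and the fingers above 1 N and contact force between probe and fixture below 0.2 N and linear speed of probe below 0.02 m/s); the arm keeps its last pose, push and grip.
It fails at once if a nozzle or the flux jar is moved by more than 30 mm (distance of any of nozzle_a_mid, nozzle_b_mid, flux_mid from where it was at the start of the episode above 0.03 m).
It fails at once if the probe is pressed hard (over 12 N) on the pad or the board (contact force between probe and pad above 12 N or contact force between probe and fixture above 12 N).
It also fails if it takes over 66 s, if anything falls off the work surface, if the arm or the gripper's body presses on something with over 40 N, if the wrist force passes 120 N, or if a joint passes its speed limit or range.

ROBOT

A 6-joint arm with a two-finger parallel gripper is mounted at the origin on the work surface. World frame = base frame: x ahead of the robot, y to its left, z up, the work surface at z = 0. Lengths are in m, angles in rad, forces in N, time in s.
With the tool pointing down it reaches from about 0.325 to 0.9 m from the base axis. Payload 6.1 kg.
Tool frame: the origin (TCP) lies on the centre line of the jaws, within the pads' length; the fingertips stand 17 mm ahead of it and the grasp point (between the pads) lies 2 mm behind it; z points along the fingers, x is the direction in which the jaws open and shut, and the axes are right-handed (so a half turn about z gives the same grasp; the last joint's range is limited). The gripper opens to 87 mm and grips with 3 to 60 N. Pads are 19 mm wide; open, the fingers measure 117 mm over their backs; the gripper's body (75 mm by 190 mm) begins 51 mm behind the grasp point.
Start: joints at [-1.285, 0.22, 1.526, -0, 1.395, -0.126], TCP at [0.25, -0.573, 0.24] pointing down, gripper open.
Joint ranges: [-2.98, 2.98], [-0.91, 2.08], [0.09, 2.57], [-1.24, 4.39], [0.2, 2.65], [-2.68, 2.68]. Speed limits (rad/s): [2.57, 2.57, 3.01, 3.14, 3.14, 3.14].

INTERFACE

Orientations are given as a unit quaternion [w, x, y, z].
In Python, from plant import read_state, read_camera, close_job, trace gives the robot as it stands. The module is installed in compiled form; this text tells all that it offers.
- The arm moves only by the tool send_rows, never from a script. Its argument "motion" is one flat list of numbers, 6 for each row, row after row: the shift along the tool's x, y, z each as a share of 0.1 m, from -1 to 1, then the turn, a rotation vector about the tool's x, y, z each as a share of 60 degrees, from -1 to 1. In form: [tx, ty, tz, wx, wy, wz, tx, ty, tz, wx, wy, wz, ...]. A call has 1 to 12 rows; each row is the pose to reach, as a shift and turn from the pose measured when the call began, along the tool's axes at that moment; what a row does not reach only later rows make up. A row lasts 1/8 s, in which the tool goes at most 62.5 mm and 10.7 degrees, less where a joint would pass 70% of its speed; a pose out of reach is approached as far as the arm can. A call with a number of a shift or a turn outside -1 to 1 is refused whole. A call with a gripper value outside its range is refused whole. "jaw" is the closure, from -1 (fully open) to 1 (shut), set as the call begins (left out, the last holds). The fingers move at their own pace and stop on an object; the grip force is fixed at half the most. Time passes only in rows, so rows that repeat a pose let the fingers close. It gives the time, the measured TCP pose, the force and the opening at its end, in the units of the state.
- read_state(): the state, without advancing time (a new reading comes with each control period).
- read_camera(name): name is "scene" or "top"; returns a dict with "pixels" (420x560x3 uint8, red, green, blue), "fx", "fy", "cx", "cy" (pixels), "extrinsics" (4x4, takes a point from camera to world coordinates). Camera axes: x right, y down, z forward; pixel columns grow to the right and rows downward; lengths in m; the calibration is good to about 2 mm. A picture is of the moment at which its call begins. There is no depth.
- close_job(): hands the job in, once; it reports no verdict.
Trained networks look in a picture, given as the dict that the camera call returned (one of the last four; its "shot" number tells which), for a name from the list of things; names that differ only in an ending like _2 or _b are one class to them, and where a whole thing is asked for, a point or a joint stands for the part that bears it (a point fixed in the world has none). Each returns a list of dicts, best first, with "conf" (0 to 1); they miss things now and then, are a little off and sometimes report something else, mostly with a low value. They report only what shows in the picture. A call takes as long as a camera call. They do not tell look-alikes from the thing itself.
- trace(target, picture): "pixels" (420x560 bool, what is visible of it) and "rect" ([left, top, width, height] in pixels, round what is visible of it).
The state is a dict: "clock": time; "joint_pos": joint angles; "joint_velocities": joint speeds; "joint_efforts": joint torques, N m; "ee_pos": TCP position; "ee_rot": TCP orientation; "force": force on the tool from outside, world axes, zero at the start; "wrist_torque": the same for the moment, N m; "grip_width": opening from 0.0 (shut) to 1.0 (fully open).
Only numpy, scipy, OpenCV 4.12 (cv2) and the standard library are available. Lean on these libraries where they do the work, as an engineer would, in place of code of your own. Each camera call takes 0.05 s, during which the arm holds its last target.

## Working session

There is one attempt and no reset: what is moved stays moved. The work goes in short steps, Python scripts to look and compute and a tool call to move; the robot and the scene stay as the last step left them, time stands still between calls to the robot, and variables do not carry over. Pictures are saved under pics/ and viewed, and the job is handed in when it is done.

Besides the shell and the picture viewer there is one more tool, called after "Call:" as a command line: name --argument value ..., lists and objects as JSON in quotes. send_rows: Moves the arm, as the interface text tells. Shift numbers are shares of 0.1 m and turn numbers shares of 60 degrees, none past 1 either way. Its arguments: {"type":"object","properties":{"motion":{"type":"array","items":{"type":"number"}},"jaw":{"type":"number"}},"required":["motion"]}

```bash
mkdir -p pics
python3 - <<'E'
from plant import *
import cv2,numpy as np
s=read_state();print(s)
for n in("scene","top"):
    p=read_camera(n);cv2.imwrite(f"pics/{n}0.png",p["pixels"][:,:,::-1]);print(n,p["fx"],p["fy"],p["cx"],p["cy"],np.round(p["extrinsics"],4).tolist(),p["shot"])
    for t in("cover","hooks","stand","probe","fixture","nozzle_a_mid","flux_mid"):
        for r in trace(t,p): print(t,round(r["conf"],2),r["rect"])
E
```

```text
{'clock': 0.0, 'joint_pos': array([-1.28507649e+00,  2.21191822e-01,  1.52761216e+00, -1.08662756e-05,
        1.39472126e+00, -1.26050268e-01]), 'joint_velocities': array([-4.26771050e-04,  1.63234910e-03, -5.11794278e-04, -9.19937461e-04,
       -9.45784831e-04, -5.27511929e-05]), 'joint_efforts': array([ 3.72591476e-04, -4.94621551e+01, -3.87371886e+01,  6.98667951e-02,
        5.68011543e-02, -1.37998131e-04]), 'ee_pos': array([ 0.24999808, -0.57217469,  0.23845794]), 'ee_rot': array([-6.22534626e-04,  8.36729510e-01, -5.47615553e-01, -7.39056142e-04]), 'force': array([0.36231445, 0.24648462, 0.30318061]), 'wrist_torque': array([-0.00738875, -0.00430028, -0.00717588]), 'grip_width': 1.0006984657355154}
scene 426.1168539775148 426.1168539775148 275.73540910318803 210.80629533811384 [[0.7992, 0.3937, -0.4542, 1.027], [0.6009, -0.5433, 0.5864, -0.634], [-0.0159, -0.7415, -0.6708, 0.819], [0.0, 0.0, 0.0, 1.0]] 1
cover 0.79 [194.9, 303.5, 82.0, 97.0]
cover 0.76 [173.5, 201.9, 42.3, 37.5]
cover 0.72 [236.3, 176.7, 65.2, 65.5]
cover 0.16 [320.9, 298.0, 11.8, 23.3]
hooks 0.96 [324.3, 118
[... 442 characters left out ...]
16.0, 22.9]
top 411.4738682717795 411.4738682717795 280.63447214500206 211.64544443417492 [[0.0221, -0.988, 0.1531, 0.4192], [-0.9997, -0.0202, 0.0137, -0.0529], [-0.0104, -0.1534, -0.9881, 1.2041], [0.0, 0.0, 0.0, 1.0]] 2
cover 0.97 [228.1, 227.6, 58.7, 37.2]
cover 0.84 [353.2, 171.3, 62.2, 30.6]
hooks 0.67 [122.9, 174.9, 66.1, 63.1]
stand 0.95 [409.8, 231.5, 46.5, 30.0]
stand 0.82 [374.1, 234.8, 29.1, 26.0]
stand 0.81 [356.8, 273.7, 45.1, 34.0]
probe 0.61 [385.5, 239.9, 14.2, 11.5]
fixture 0.83 [220.4, 221.2, 72.0, 50.2]
nozzle_a_mid 0.61 [263.0, 145.9, 19.5, 18.4]
nozzle_a_mid 0.29 [385.9, 240.9, 14.8, 10.2]
flux_mid 0.56 [229.8, 143.0, 14.3, 11.1]
flux_mid 0.28 [371.6, 236.7, 31.6, 23.1]
```

View pics/scene0.png

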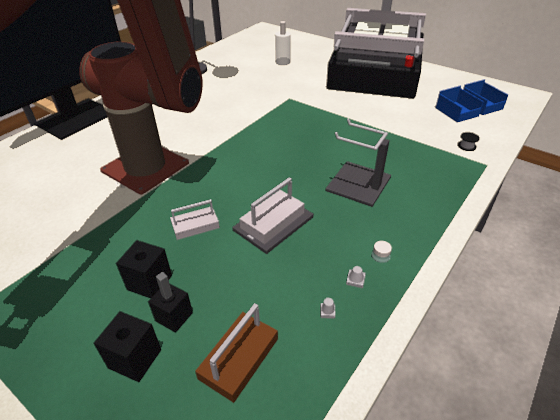

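View pics/top0.png

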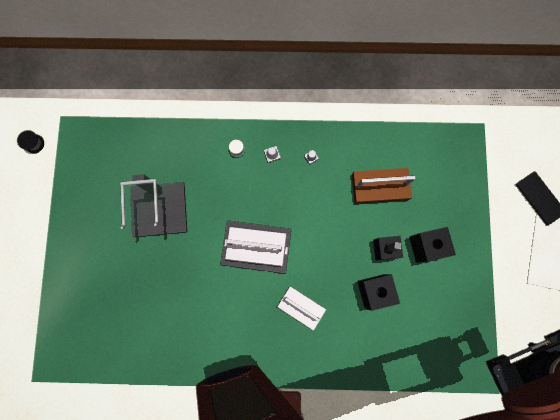

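The scene view shows the white-aluminium cover on its fixture at (272,215), the hooks at (360,165) and the probe in the smallest stand at (170,300). In the top view they are at (256,247), (155,205) and (388,248). The small white and brown covers are decoys. Next I zoom in for accurate points.

Run:
```python
import cv2
def c(n,x,y,w,h,k,o):
    im=cv2.imread(f"pics/{n}0.png")[y:y+h,x:x+w]
    im=cv2.resize(im,None,fx=k,fy=k,interpolation=cv2.INTER_CUBIC)
    for i in range(0,w,10): cv2.putText(im,str(x+i),(i*k,8),0,.3,(0,255,255),1); cv2.line(im,(i*k,8),(i*k,14),(0,255,255),1)
    for i in range(0,h,10): cv2.putText(im,str(y+i),(0,i*k+4),0,.3,(0,255,255),1); cv2.line(im,(20,i*k),(26,i*k),(0,255,255),1)
    return im
import numpy as np
cv2.imwrite("pics/z1.png",c("scene",230,170,90,85,7,0))
cv2.imwrite("pics/z2.png",c("top",215,215,80,62,8,0))
cv2.imwrite("pics/z3.png",c("scene",320,110,80,100,6,0))
cv2.imwrite("pics/z4.png",c("top",115,170,80,75,8,0))
cv2.imwrite("pics/z5.png",c("scene",140,265,60,70,8,0))
cv2.imwrite("pics/z6.png",c("top",365,228,50,40,12,0))
```

```text
(no output)
```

View pics/z1.png

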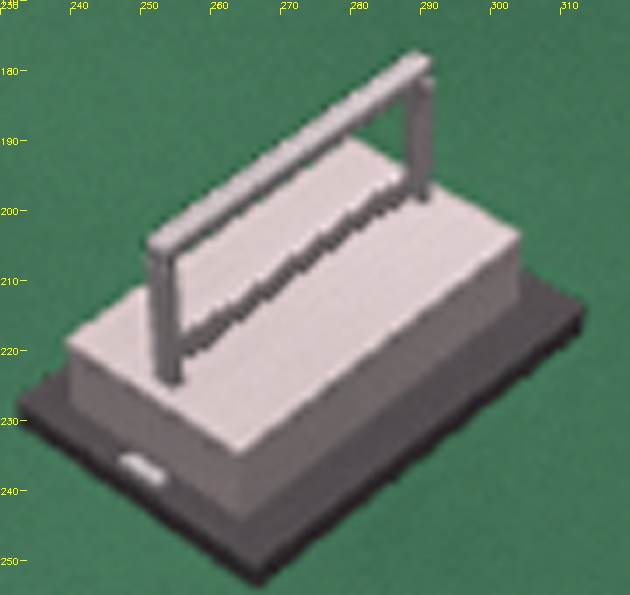

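View pics/z2.png

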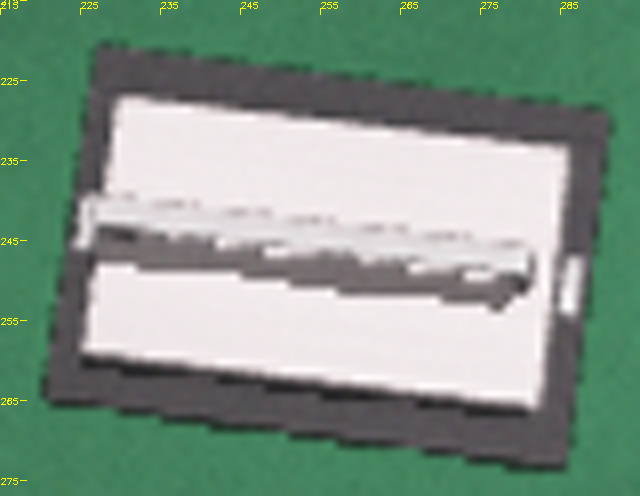

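View pics/z3.png

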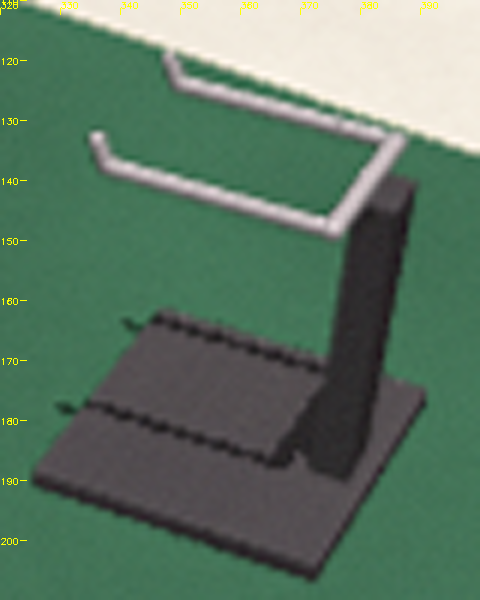

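View pics/z4.png

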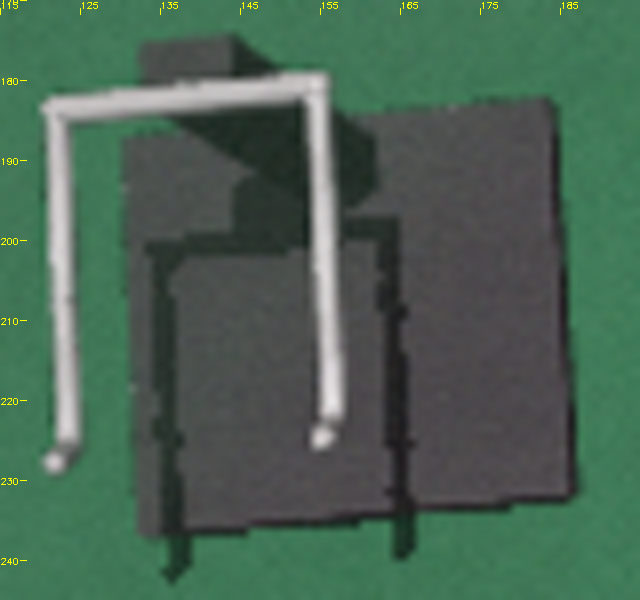

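View pics/z5.png

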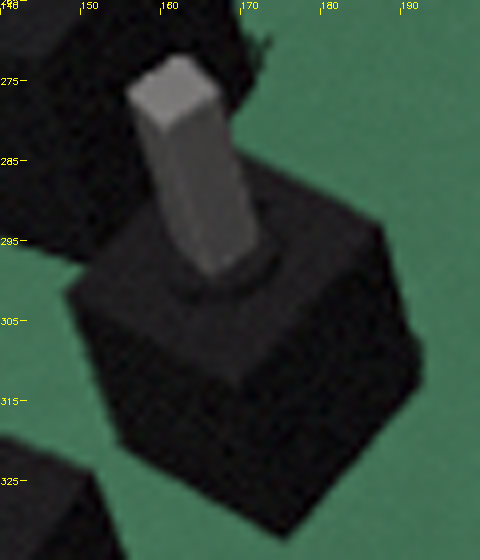

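View pics/z6.png

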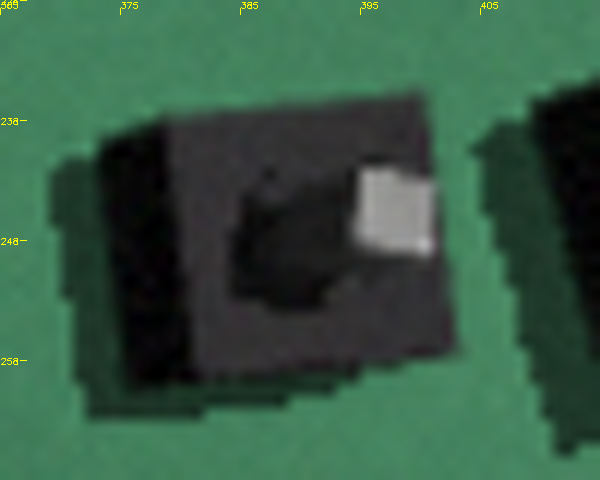

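```bash
cat > geo.py <<'E'
import numpy as np
from scipy.optimize import least_squares
C={"scene":(426.1168539775148,275.73540910318803,210.80629533811384,np.array([[0.7992,0.3937,-0.4542,1.027],[0.6009,-0.5433,0.5864,-0.634],[-0.0159,-0.7415,-0.6708,0.819],[0,0,0,1]])),
"top":(411.4738682717795,280.63447214500206,211.64544443417492,np.array([[0.0221,-0.988,0.1531,0.4192],[-0.9997,-0.0202,0.0137,-0.0529],[-0.0104,-0.1534,-0.9881,1.2041],[0,0,0,1]]))}
def proj(n,P):
    f,cx,cy,E=C[n];q=(np.asarray(P)-E[:3,3])@E[:3,:3]
    return np.c_[cx+f*q[:,0]/q[:,2],cy+f*q[:,1]/q[:,2]]
def fit(obs,x0,extra=None,fixz=None):
    # obs list (view,(u,v),modelpoint or func)
    def tr(p,m):
        m=np.array(m(p) if callable(m) else m,float)/1000
        c,s=np.cos(p[3]),np.sin(p[3]); z=p[2] if fixz is None else fixz
        return np.array([p[0]+c*m[0]-s*m[1],p[1]+s*m[0]+c*m[1],z+m[2]])
    def r(p): return np.concatenate([(proj(v,[tr(p,m)])[0]-uv) for v,uv,m in obs])
    s=least_squares(r,x0,loss="soft_l1"); return s.x,r(s.x).reshape(-1,2)
def zc(o,k): return lambda a,b:(o[0]+(a+.5)/k-.5,o[1]+(b+.5)/k-.5)
E
cat > f1.py <<'E'
from geo import *
a=zc((230,170),7);b=zc((215,215),8)
cov=[("scene",a(67,343),(-45,-80,35)),("scene",a(240,452),(45,-80,35)),("scene",a(521,235),(45,80,35)),("scene",a(350,137),(-45,80,35)),
("top",b(118,97),(45,80,35)),("top",b(570,145),(45,-80,35)),("top",b(540,408),(-45,-80,35)),("top",b(82,353),(-45,80,35)),
("scene",a(158,238),(0,-73,105)),("scene",a(420,57),(0,73,105)),("top",b(92,207),(0,73,105)),("top",b(530,246),(0,-73,105))]
fx=[("scene",a(18,400),(-65,-95,15)),("scene",a(258,570),(65,-95,15)),("scene",a(585,310),(65,95,15)),
("top",b(98,45),(65,95,15)),("top",b(608,115),(65,-95,15)),("top",b(562,465),(-65,-95,15)),("top",b(45,400),(-65,95,15))]
a=zc((320,110),6);b=zc((115,170),8)
hk=[]
for v,l in (("scene",{(-42,'c'):a(335,230),(42,'c'):a(400,137),(-42,'b'):a(107,165),(42,'b'):a(178,83),(-42,'t'):a(97,135),(42,'t'):a(168,55)}),
 ("top",{(42,'c'):b(55,107),(-42,'c'):b(317,83),(42,'b'):b(67,440),(-42,'b'):b(333,415),(42,'t'):b(55,462),(-42,'t'):b(322,437)})):
  for (y,k),uv in l.items():
    hk.append((v,uv,{'c':(lambda p,y=y:(p[4]*1000,y,170)),'b':(-31,y,170),'t':(-40,y,186)}[k]))
a=zc((140,265),8);b=zc((365,228),12)
st=[("scene",a(65,292),(-30,-30,75)),("scene",a(238,380),(30,-30,75)),("scene",a(382,220),(30,30,75)),("scene",a(118,445),(-30,-30,0)),("scene",a(285,540),(30,-30,0)),
("top",b(165,118),(30,30,75)),("top",b(420,95),(30,-30,75)),("top",b(457,352),(-30,-30,75)),("top",b(195,380),(-30,30,75))]
pr=[("scene",a(127,93),(-9,-9,131)),("scene",a(165,127),(9,-9,131)),("scene",a(220,92),(9,9,131)),("scene",a(178,55),(-9,9,131)),
("top",b(362,167),(9,9,131)),("top",b(437,182),(9,-9,131)),("top",b(432,255),(-9,-9,131)),("top",b(355,240),(-9,9,131))]
for n,o,x0 in (("cover",cov,[.37,0,.015,0]),("fixture",fx,[.37,0,0,0]),("hooks",hk,[.45,.3,0,0,.08]),("stand",st,[.35,-.3,0,0]),("probe",pr,[.35,-.3,0.015,0])):
    x,r=fit(o,x0);print(n,np.round(x,4),"deg",round(np.degrees(x[3]),1));print(np.round(r,1).tolist())
E
python3 f1.py
```

```text
cover [ 0.5     0.0313  0.018  -0.0889] deg -5.1
[[0.1, -0.3], [0.2, 0.2], [0.2, -0.2], [-0.0, 0.1], [-0.1, -0.0], [-0.2, 0.2], [0.1, -0.6], [0.2, -0.1], [-0.3, 0.8], [0.6, -0.6], [0.0, 0.2], [0.4, 1.5]]
fixture [ 5.004e-01  3.410e-02 -4.000e-04 -1.088e-01] deg -6.2
[[-0.4, 0.4], [-0.2, 0.1], [0.5, -0.1], [-0.5, -0.1], [0.3, -0.5], [0.3, 0.6], [-0.6, 0.0]]
hooks [0.573  0.3209 0.0033 0.1237 0.0778] deg 7.1
[[0.1, -0.1], [-0.3, 0.7], [0.7, 0.3], [0.6, 0.1], [-0.1, -0.5], [-0.1, -0.8], [0.2, 0.1], [-0.0, -0.2], [0.5, 0.3], [0.3, 0.0], [-0.4, 0.3], [-0.1, -0.0]]
stand [ 0.5016 -0.3384  0.0032  0.1156] deg 6.6
[[-0.3, -0.6], [-0.2, 0.3], [0.3, -0.3], [0.4, 0.4], [0.2, 0.3], [-0.3, 0.0], [0.2, -0.1], [0.2, 0.4], [0.1, 0.1]]
probe [ 0.5024 -0.3396  0.0159 -0.1182] deg -6.8
[[-0.6, 0.0], [-0.2, 0.6], [0.4, -0.2], [0.4, -0.3], [-0.3, -0.3], [0.5, -0.5], [0.2, 0.3], [-0.4, 0.6]]
```

Both views fit to within about 1 px and the heights agree with the text to within 3 mm. Next is a helper that works out moves.

```bash
cat > mv.py <<'E'
import sys,numpy as np
from scipy.spatial.transform import Rotation as R
from plant import read_state
x,y,z,yaw=map(float,sys.argv[1:5])
s=read_state();q=s["ee_rot"];r=R.from_quat([q[1],q[2],q[3],q[0]])
t=R.from_euler("z",yaw,degrees=True)*R.from_euler("x",180,degrees=True)
d=r.inv().apply(np.array([x,y,z])-s["ee_pos"])/0.1
w=(r.inv()*t).as_rotvec(degrees=True)/60
print("t",round(s["clock"],2),"pos",np.round(s["ee_pos"],4),"F",np.round(s["force"],2),"grip",round(s["grip_width"],3),"q",np.round(s["joint_pos"],2))
print("full",np.round(d,3),np.round(w,3))
m=max(1,abs(d).max(),abs(w).max());print("clipped",np.round(d/m,3),np.round(w/m,3),"n",round(m,2))
E
python3 mv.py 0.5 0.032 0.24 -5.5
```

```text
t 0.8 pos [ 0.2502 -0.5728  0.2396] F [0.45 0.62 0.77] grip 0.999 q [-1.29  0.22  1.53 -0.    1.39 -0.13]
full [-4.542 -4.71  -0.005] [ 0.    -0.    -1.015]
clipped [-0.964 -1.    -0.001] [ 0.    -0.    -0.216] n 4.71
```

Call:
send_rows --motion '[-0.5,-0.5,0,0,0,-0.17,-1,-1,0,0,0,-0.34,-1,-1,0,0,0,-0.51,-1,-1,0,0,0,-0.68,-1,-1,0,0,0,-0.85,-1,-1,0,0,0,-1]' --jaw -1

```text
clock: 1.55
ee_pos: [0.3019, -0.441, 0.2398]
ee_rot: [0.0, 0.999, -0.053, 0.0]
force: [-1.8, 0.7, -0.6]
grip_width: 0.998
```

```bash
python3 mv.py 0.5 0.032 0.24 -5.5
```

```text
t 1.55 pos [ 0.3019 -0.441   0.2398] F [-1.81  0.71 -0.62] grip 0.998 q [-1.12  0.    1.76 -0.    1.38 -1.01]
full [ 1.469e+00 -4.913e+00 -4.000e-03] [ 0.   -0.   -0.01]
clipped [ 0.299 -1.    -0.001] [ 0.    -0.    -0.002] n 4.91
```

Call:
send_rows --motion '[0.15,-0.5,0,0,0,0,0.3,-1,0,0,0,-0.01]'

```text
clock: 1.8
ee_pos: [0.3425, -0.3439, 0.2398]
ee_rot: [0.0, 0.999, -0.049, 0.0]
force: [1.2, -0.1, 0.9]
grip_width: 0.997
```

Call:
send_rows --motion '[0.15,-0.5,0,0,0,0,0.3,-1,0,0,0,0]'

```text
clock: 2.05
ee_pos: [0.3825, -0.2458, 0.24]
ee_rot: [0.0, 0.999, -0.049, 0.001]
force: [1.2, 0.4, -0.3]
grip_width: 1.004
```

Call:
send_rows --motion '[0.15,-0.5,0,0,0,0,0.3,-1,0,0,0,0]'

```text
clock: 2.3
ee_pos: [0.4226, -0.1477, 0.2404]
ee_rot: [0.001, 0.999, -0.049, 0.001]
force: [1.2, -0.5, -0.5]
grip_width: 0.998
```

Call:
send_rows --motion '[0.15,-0.5,0,0,0,0,0.3,-1,0,0,0,0]'

```text
clock: 2.55
ee_pos: [0.4627, -0.0493, 0.2408]
ee_rot: [0.001, 0.999, -0.049, 0.002]
force: [0.6, -0.5, 0.6]
grip_width: 0.995
```

Call:
send_rows --motion '[0.15,-0.5,0,0,0,0,0.3,-0.95,0,0,0,0,0.3,-0.95,0,0,0,0]'

```text
clock: 2.92
ee_pos: [0.5024, 0.0449, 0.2408]
ee_rot: [0.0, 0.999, -0.047, 0.002]
force: [0.2, -0.7, 0.1]
grip_width: 1.0
```

```bash
python3 mv.py 0.5 0.032 0.16 -5.5
```

```text
t 2.92 pos [0.5024 0.0449 0.2408] F [ 0.24 -0.68  0.15] grip 1.0 q [-0.07 -0.08  1.84 -0.    1.38  0.03]
full [-0.015  0.131  0.808] [ 0.001 -0.004  0.003]
clipped [-0.015  0.131  0.808] [ 0.001 -0.004  0.003] n 1
```

Call:
send_rows --motion '[0,0.13,0.4,0,0,0,0,0.13,0.81,0,0,0,0,0.13,0.81,0,0,0]'

```text
clock: 3.3
ee_pos: [0.4985, 0.0312, 0.1567]
ee_rot: [0.0, 0.999, -0.047, -0.002]
force: [0.1, 0.5, 0.1]
grip_width: 1.001
```

```bash
python3 mv.py 0.5 0.032 0.1145 -5.5;  python3 - <<'E'
from plant import *
import cv2
p=read_camera("scene");cv2.imwrite("pics/s1.png",cv2.resize(p["pixels"][120:270,180:400,::-1],None,fx=3.5,fy=3.5))
E
```

```text
t 3.3 pos [0.4985 0.0312 0.1567] F [0.1  0.55 0.09] grip 1.001 q [-0.09 -0.    1.93 -0.    1.22 -0.  ]
full [ 0.016 -0.01   0.422] [0.001 0.003 0.002]
clipped [ 0.016 -0.01   0.422] [0.001 0.003 0.002] n 1
```

View pics/s1.png

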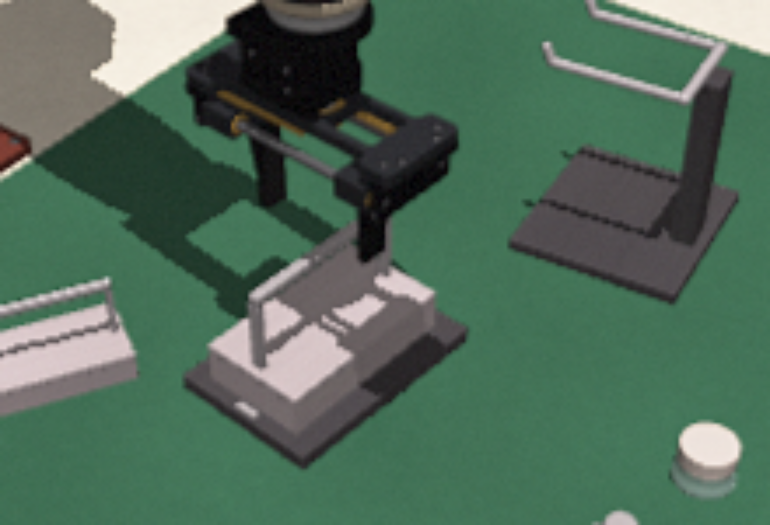

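The open fingers straddle the handle bar in view. I'll descend and close.

Call:
send_rows --motion '[0.02,-0.01,0.42,0,0,0,0.02,-0.01,0.42,0,0,0]'

```text
clock: 3.6
ee_pos: [0.5012, 0.0317, 0.1166]
ee_rot: [0.001, 0.999, -0.047, -0.001]
force: [-0.5, 0.0, -0.4]
grip_width: 1.002
```

Call:
send_rows --motion '[0,0,0,0,0,0,0,0,0,0,0,0,0,0,0,0,0,0,0,0,0,0,0,0,0,0,0,0,0,0,0,0,0,0,0,0]' --jaw 1

```text
clock: 4.35
ee_pos: [0.5012, 0.0317, 0.1166]
ee_rot: [0.001, 0.999, -0.047, -0.001]
force: [-1.9, 0.1, 0.0]
grip_width: 0.399
```

```bash
python3 mv.py 0.5 0.032 0.1145 -5.5;  python3 - <<'E'
from plant import *
import cv2
p=read_camera("scene");cv2.imwrite("pics/s2.png",cv2.resize(p["pixels"][120:270,180:400,::-1],None,fx=3.5,fy=3.5))
E
```

```text
t 4.35 pos [0.5012 0.0317 0.1166] F [-1.89  0.11  0.04] grip 0.399 q [-0.09  0.06  1.95 -0.    1.14  0.  ]
full [-0.012 -0.002  0.021] [0.001 0.003 0.001]
clipped [-0.012 -0.002  0.021] [0.001 0.003 0.001] n 1
```

View pics/s2.png

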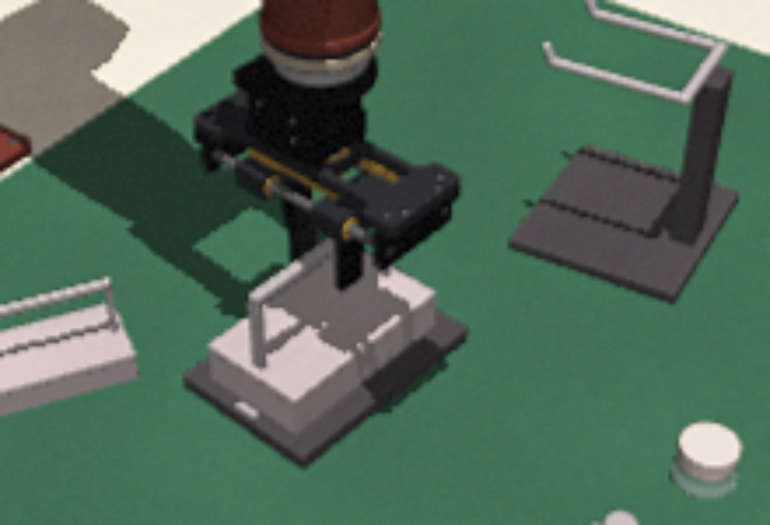

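The jaws are still closing, so I'll give them more time.

Call:
send_rows --motion '[0,0,0.02,0,0,0,0,0,0.02,0,0,0,0,0,0.02,0,0,0,0,0,0.02,0,0,0,0,0,0.02,0,0,0,0,0,0.02,0,0,0]'

```text
clock: 5.15
ee_pos: [0.5011, 0.0317, 0.1145]
ee_rot: [0.001, 0.999, -0.047, -0.001]
force: [0.5, -1.8, -1.2]
grip_width: 0.11
```

Call:
send_rows --motion '[0,0,0,0,0,0]'

```text
clock: 5.28
ee_pos: [0.5011, 0.0317, 0.1145]
ee_rot: [0.0, 0.999, -0.047, -0.001]
force: [-0.5, -0.1, -1.5]
grip_width: 0.105
```

Call:
send_rows --motion '[0,0,-0.1,0,0,0,0,0,-0.3,0,0,0,0,0,-0.55,0,0,0,0,0,-0.8,0,0,0,0,0,-1,0,0,0,0,0,-1,0,0,0]'

```text
clock: 6.02
ee_pos: [0.5029, 0.0317, 0.217]
ee_rot: [0.001, 0.999, -0.047, 0.001]
force: [-0.6, -0.1, -2.0]
grip_width: 0.11
```

```bash
python3 mv.py 0.456 0.306 0.212 7;  python3 - <<'E'
from plant import *
import cv2
p=read_camera("scene");cv2.imwrite("pics/s3.png",cv2.resize(p["pixels"][100:270,180:400,::-1],None,fx=3.5,fy=3.5))
p=read_camera("top");cv2.imwrite("pics/t3.png",cv2.resize(p["pixels"][150:300,180:360,::-1],None,fx=4,fy=4))
E
```

```text
t 6.03 pos [0.5029 0.0317 0.217 ] F [-0.6  -0.06 -2.05] grip 0.11 q [-0.09 -0.06  1.86 -0.    1.33  0.  ]
full [-0.726 -2.687  0.046] [ 0.001 -0.002 -0.207]
clipped [-0.27  -1.     0.017] [ 0.    -0.001 -0.077] n 2.69
```

View pics/s3.png

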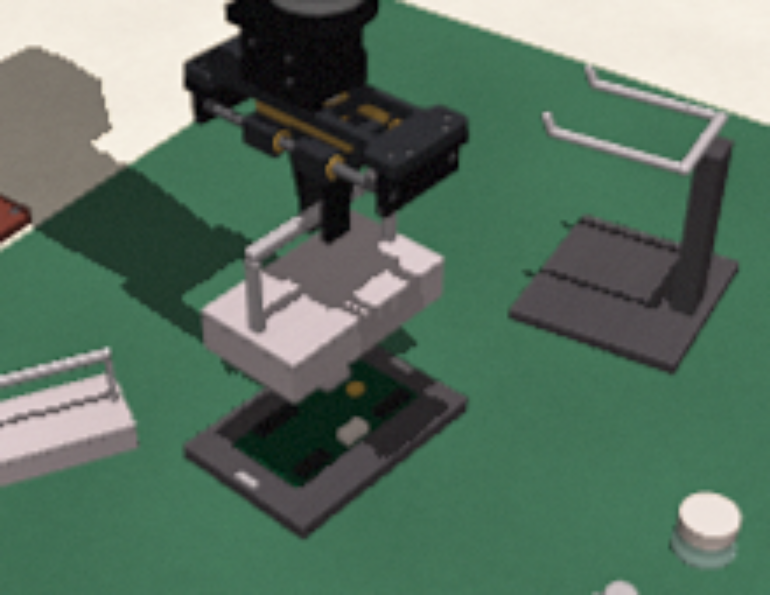

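View pics/t3.png

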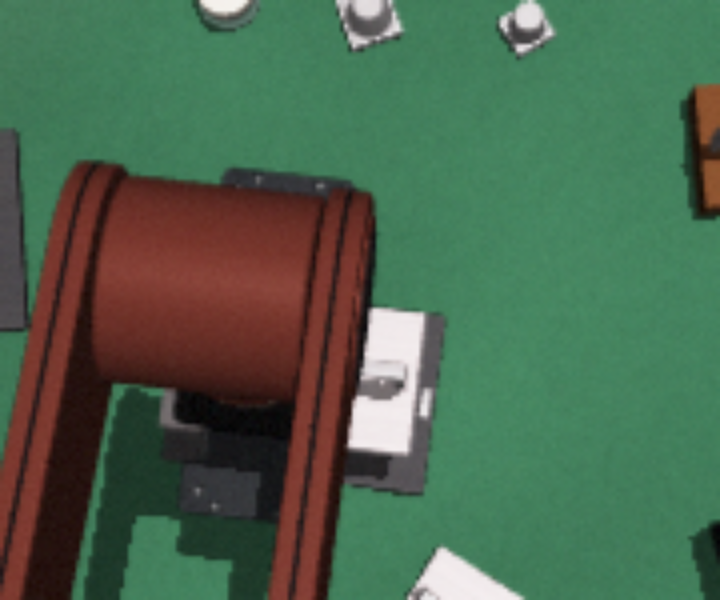

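The cover is lifted and level, and the yellow pad shows on the board. I'll carry it to the -x side of the hooks.

Call:
send_rows --motion '[-0.1,-0.25,0,0,0,-0.02,-0.2,-0.6,0,0,0,-0.05,-0.35,-1,0,0,0,-0.08]'

```text
clock: 6.5
ee_pos: [0.475, 0.1352, 0.2128]
ee_rot: [0.001, 1.0, -0.005, -0.003]
force: [0.6, 0.9, -1.7]
grip_width: 0.11
```

Call:
send_rows --motion '[-0.1,-0.4,0.02,0,0,-0.02,-0.2,-0.7,0.02,0,0,-0.05,-0.25,-1,0.03,0,0,-0.08]'

```text
clock: 6.88
ee_pos: [0.4496, 0.2363, 0.2083]
ee_rot: [0.001, 0.999, 0.037, -0.004]
force: [-0.1, -0.7, -1.5]
grip_width: 0.114
```

```bash
python3 mv.py 0.456 0.306 0.212 7
```

```text
t 6.88 pos [0.4496 0.2363 0.2083] F [-0.11 -0.73 -1.46] grip 0.114 q [ 0.33 -0.03  1.86  0.    1.32  0.25]
full [ 0.115 -0.69  -0.039] [ 0.001  0.007 -0.046]
clipped [ 0.115 -0.69  -0.039] [ 0.001  0.007 -0.046] n 1
```

Call:
send_rows --motion '[0.05,-0.35,-0.02,0,0,-0.02,0.11,-0.69,-0.04,0,0.01,-0.05,0.11,-0.69,-0.04,0,0.01,-0.05]'

```text
clock: 7.25
ee_pos: [0.4546, 0.3075, 0.2107]
ee_rot: [0.001, 0.998, 0.065, 0.0]
force: [-0.3, -0.1, -2.4]
grip_width: 0.108
```

```bash
python3 mv.py 0.573 0.321 0.212 7;  python3 - <<'E'
from plant import *
import cv2
p=read_camera("scene");cv2.imwrite("pics/s4.png",p["pixels"][:,:,::-1]);cv2.imwrite("pics/s4z.png",cv2.resize(p["pixels"][60:230,250:430,::-1],None,fx=3.5,fy=3.5))
p=read_camera("top");cv2.imwrite("pics/t4.png",p["pixels"][:,:,::-1]);cv2.imwrite("pics/t4z.png",cv2.resize(p["pixels"][150:300,100:300,::-1],None,fx=4,fy=4))
E
```

```text
t 7.25 pos [0.4546 0.3075 0.2107] F [-0.35 -0.1  -2.44] grip 0.108 q [ 0.45  0.06  1.76 -0.    1.32  0.32]
full [ 1.192  0.019 -0.012] [ 0.001 -0.001  0.007]
clipped [ 1.     0.016 -0.01 ] [ 0.001 -0.001  0.006] n 1.19
```

View pics/s4z.png

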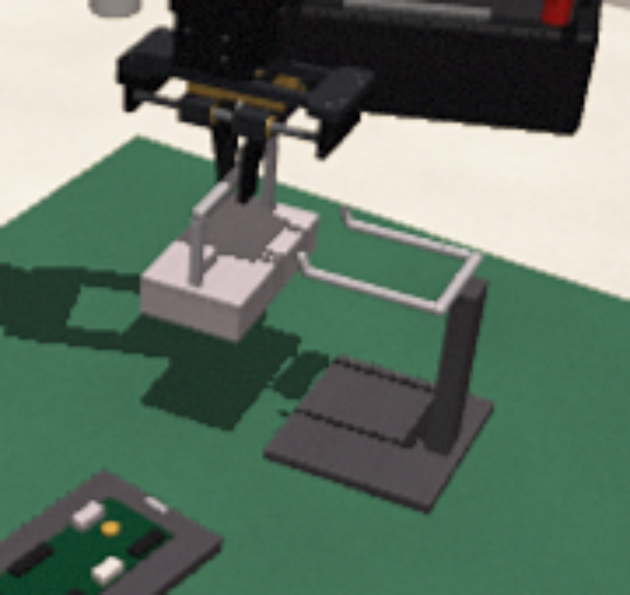

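View pics/t4z.png

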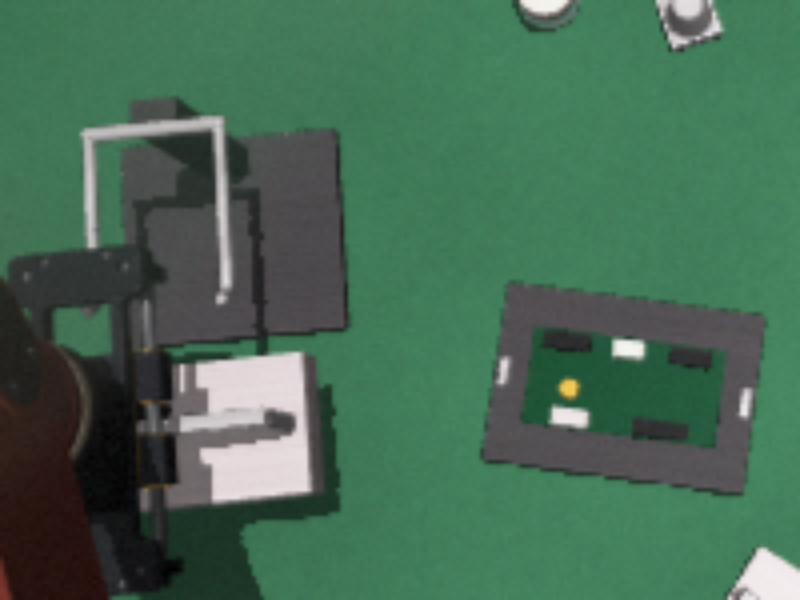

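Lined up: the bar is about centred on the prongs and above the tips. I'll advance along +x.

Call:
send_rows --motion '[0.2,0,0,0,0,0,0.4,0,0,0,0,0,0.6,0.01,-0.01,0,0,0,0.8,0.02,-0.01,0,0,0,1,0.02,-0.01,0,0,0,1,0.02,-0.01,0,0,0]'

```text
clock: 8.1
ee_pos: [0.5549, 0.3146, 0.2108]
ee_rot: [0.002, 0.998, 0.062, -0.0]
force: [-1.6, 0.1, -2.0]
grip_width: 0.113
```

```bash
python3 mv.py 0.573 0.321 0.182 7;  python3 - <<'E'
from plant import *
import cv2
p=read_camera("scene");cv2.imwrite("pics/s5.png",p["pixels"][:,:,::-1]);cv2.imwrite("pics/s5z.png",cv2.resize(p["pixels"][60:230,250:430,::-1],None,fx=3.5,fy=3.5))
p=read_camera("top");cv2.imwrite("pics/t5.png",p["pixels"][:,:,::-1]);cv2.imwrite("pics/t5z.png",cv2.resize(p["pixels"][150:300,100:300,::-1],None,fx=4,fy=4))
E
```

```text
t 8.1 pos [0.5549 0.3146 0.2108] F [-1.6   0.07 -2.02] grip 0.113 q [ 0.39  0.27  1.52 -0.    1.35  0.27]
full [ 0.188 -0.042  0.288] [0.003 0.001 0.003]
clipped [ 0.188 -0.042  0.288] [0.003 0.001 0.003] n 1
```

View pics/s5z.png

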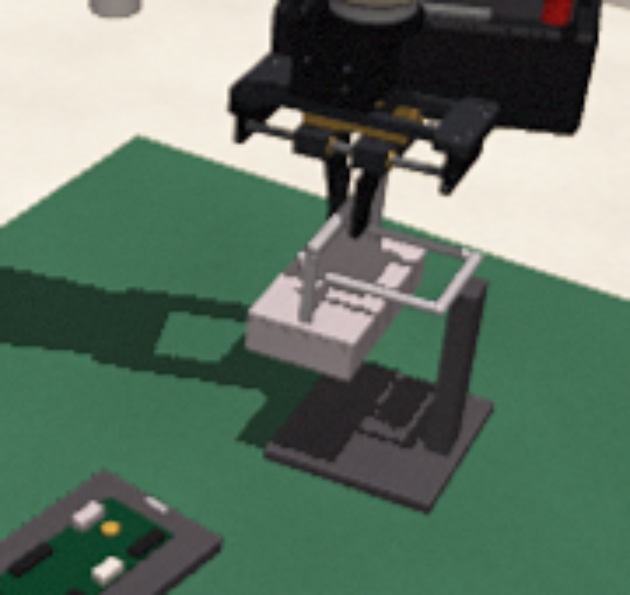

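View pics/t5z.png

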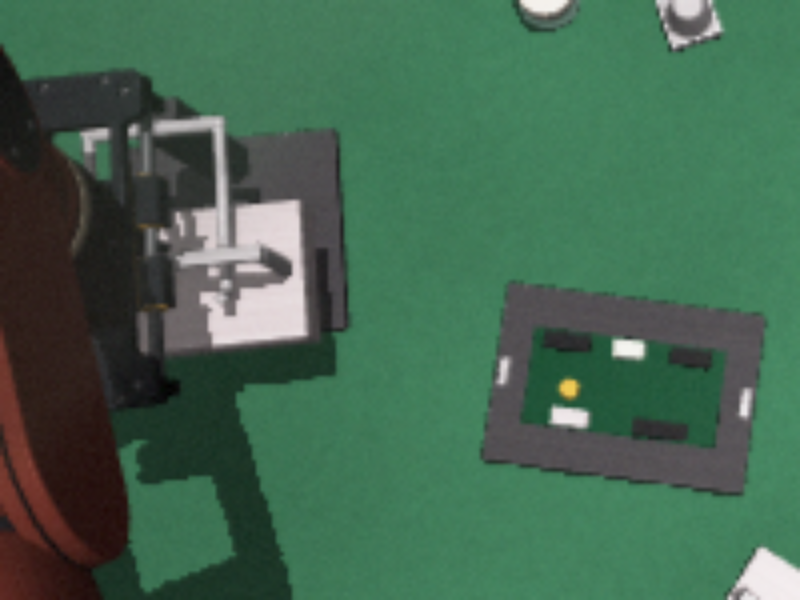

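Over the prongs with the bar crossing both. I'll centre and lower gently.

Call:
send_rows --motion '[0.1,-0.02,0,0,0,0,0.19,-0.04,0,0,0,0,0.19,-0.04,0.1,0,0,0,0.19,-0.04,0.2,0,0,0,0.19,-0.04,0.28,0,0,0,0.19,-0.04,0.28,0,0,0]'

```text
clock: 8.95
ee_pos: [0.5709, 0.3211, 0.1813]
ee_rot: [0.002, 0.998, 0.063, -0.002]
force: [-0.8, -0.2, -1.5]
grip_width: 0.111
```

```bash
python3 mv.py 0.573 0.321 0.179 7
```

```text
t 8.95 pos [0.5709 0.3211 0.1813] F [-0.76 -0.2  -1.49] grip 0.111 q [ 0.39  0.34  1.49 -0.    1.31  0.27]
full [0.02  0.003 0.023] [0.004 0.004 0.004]
clipped [0.02  0.003 0.023] [0.004 0.004 0.004] n 1
```

Call:
send_rows --motion '[0,0,0.01,0,0,0,0,0,0.02,0,0,0,0,0,0.03,0,0,0,0,0,0.03,0,0,0]'

```text
clock: 9.45
ee_pos: [0.571, 0.3211, 0.1784]
ee_rot: [0.002, 0.998, 0.063, -0.002]
force: [-0.3, -0.9, -1.7]
grip_width: 0.109
```

Call:
send_rows --motion '[0,0,0.01,0,0,0,0,0,0.015,0,0,0,0,0,0.015,0,0,0]'

```text
clock: 9.82
ee_pos: [0.571, 0.3211, 0.1772]
ee_rot: [0.002, 0.998, 0.063, -0.002]
force: [-0.5, -0.2, -0.1]
grip_width: 0.11
```

```bash
python3 mv.py 0.573 0.321 0.179 7;  python3 - <<'E'
from plant import *
import cv2
p=read_camera("scene");cv2.imwrite("pics/s6.png",p["pixels"][:,:,::-1]);cv2.imwrite("pics/s6z.png",cv2.resize(p["pixels"][90:210,300:420,::-1],None,fx=5,fy=5))
E
```

```text
t 9.82 pos [0.571  0.3211 0.1772] F [-0.52 -0.24 -0.11] grip 0.11 q [ 0.39  0.34  1.5  -0.    1.31  0.27]
full [ 0.019  0.003 -0.018] [0.004 0.004 0.004]
clipped [ 0.019  0.003 -0.018] [0.004 0.004 0.004] n 1
```

View pics/s6z.png

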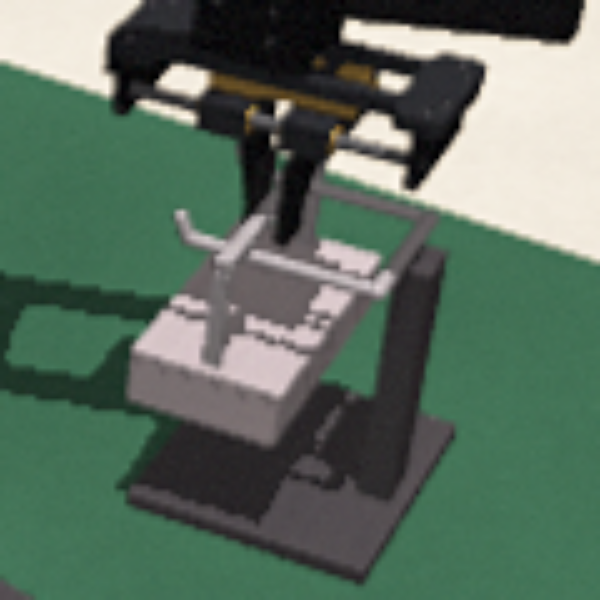

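The bar lies across the near prong and the force dropped from -2 to about 0 N. I'll open half way and check.

Call:
send_rows --motion '[0,0,0,0,0,0,0,0,0,0,0,0,0,0,0,0,0,0,0,0,0,0,0,0,0,0,0,0,0,0]' --jaw -0.2

```text
clock: 10.5
ee_pos: [0.5711, 0.3211, 0.1772]
ee_rot: [0.002, 0.998, 0.063, -0.002]
force: [-0.2, -0.7, 0.3]
grip_width: 0.563
```

Call:
send_rows --motion '[0,0,-0.2,0,0,0,0,0,-0.4,0,0,0,0,0,-0.7,0,0,0,0,0,-1,0,0,0]'

```text
clock: 11.0
ee_pos: [0.5718, 0.3217, 0.2804]
ee_rot: [0.002, 0.998, 0.063, -0.001]
force: [0.2, -0.4, 0.1]
grip_width: 0.599
```

```bash
python3 mv.py 0.503 -0.339 0.26 -6.8;  python3 - <<'E'
from plant import *
import cv2
p=read_camera("scene");cv2.imwrite("pics/s7.png",p["pixels"][:,:,::-1]);cv2.imwrite("pics/s7z.png",cv2.resize(p["pixels"][90:210,300:420,::-1],None,fx=5,fy=5))
E
```

```text
t 11.0 pos [0.5718 0.3217 0.2804] F [ 0.17 -0.43  0.1 ] grip 0.599 q [ 0.39  0.27  1.39 -0.    1.48  0.27]
full [-1.513  6.467  0.226] [0.003 0.001 0.234]
clipped [-0.234  1.     0.035] [0.    0.    0.036] n 6.47
```

View pics/s7z.png

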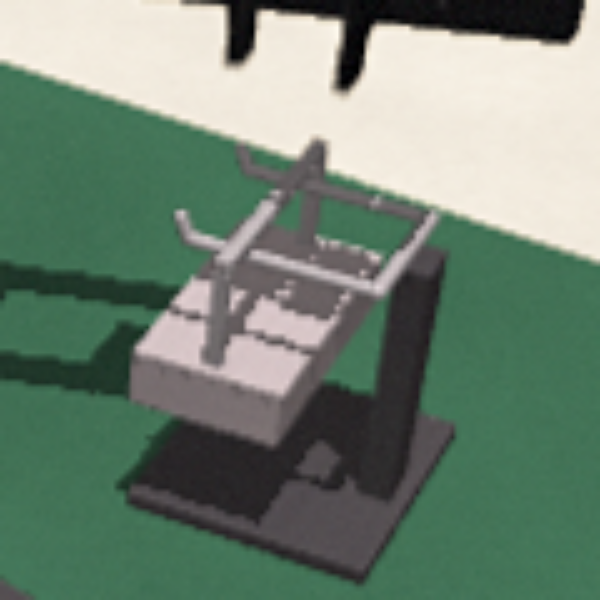

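The cover hangs on both prongs, untouched and level, with the bar crossing both prongs in picture s7. Now to the probe.

Call:
send_rows --motion '[-0.12,0.5,0,0,0,0.1,-0.23,1,0,0,0,0.23]'

```text
clock: 11.3
ee_pos: [0.5639, 0.2199, 0.2888]
ee_rot: [-0.001, 0.998, -0.059, 0.005]
force: [0.2, -1.6, 0.1]
grip_width: 0.602
```

```bash
python3 mv.py 0.503 -0.339 0.26 -6.8
```

```text
t 11.3 pos [0.5639 0.2199 0.2888] F [ 0.23 -1.62  0.06] grip 0.602 q [ 0.24  0.14  1.53 -0.    1.47  0.36]
full [0.046 5.623 0.279] [-0.002 -0.01   0.001]
clipped [0.008 1.    0.05 ] [-0.    -0.002  0.   ] n 5.62
```

Call:
send_rows --motion '[0,0.5,0.05,0,0,0,0.01,1,0.05,0,0,0]'

```text
clock: 11.55
ee_pos: [0.5533, 0.1191, 0.2854]
ee_rot: [-0.001, 0.998, -0.058, 0.006]
force: [0.4, 0.2, 0.2]
grip_width: 0.602
```

Call:
send_rows --motion '[0,0.5,0.05,0,0,0,0.01,1,0.05,0,0,0]'

```text
clock: 11.8
ee_pos: [0.5427, 0.018, 0.282]
ee_rot: [-0.001, 0.998, -0.058, 0.008]
force: [0.5, 0.3, 0.1]
grip_width: 0.601
```

Call:
send_rows --motion '[0,0.5,0.05,0,0,0,0.01,1,0.05,0,0,0]'

```text
clock: 12.05
ee_pos: [0.5321, -0.0831, 0.2786]
ee_rot: [-0.0, 0.998, -0.058, 0.009]
force: [1.0, 0.0, -0.1]
grip_width: 0.599
```

Call:
send_rows --motion '[0,0.5,0.05,0,0,0,0.01,1,0.05,0,0,0]'

```text
clock: 12.3
ee_pos: [0.5215, -0.1844, 0.2752]
ee_rot: [0.0, 0.998, -0.058, 0.01]
force: [1.6, -0.7, 0.3]
grip_width: 0.6
```

Call:
send_rows --motion '[0,0.5,0.05,0,0,0,0.01,1,0.05,0,0,0]'

```text
clock: 12.55
ee_pos: [0.5109, -0.2858, 0.2719]
ee_rot: [0.001, 0.998, -0.058, 0.011]
force: [1.5, -0.1, 0.4]
grip_width: 0.601
```

```bash
python3 mv.py 0.503 -0.339 0.26 -6.8
```

```text
t 12.55 pos [ 0.5109 -0.2858  0.2719] F [ 1.46 -0.11  0.36] grip 0.601 q [-0.65  0.09  1.61  0.01  1.42 -0.54]
full [-0.019  0.538  0.119] [ 0.    -0.022  0.002]
clipped [-0.019  0.538  0.119] [ 0.    -0.022  0.002] n 1
```

Now above the probe, correcting the tilt, with a new look at the cleared view for the pad and the probe.

Call:
send_rows --motion '[-0.02,0.3,0.1,0,-0.02,0,-0.02,0.54,0.12,0,-0.02,0,-0.02,0.54,0.12,0,-0.02,0]'

```text
clock: 12.92
ee_pos: [0.5027, -0.3405, 0.2605]
ee_rot: [0.001, 0.998, -0.059, 0.001]
force: [1.0, -0.6, 0.2]
grip_width: 0.598
```

```bash
python3 mv.py 0.503 -0.339 0.155 -6.8;  python3 - <<'E'
from plant import *
import cv2
def c(p,x,y,w,h,k,f):
    im=cv2.resize(p["pixels"][y:y+h,x:x+w,::-1],None,fx=k,fy=k,interpolation=cv2.INTER_CUBIC);cv2.imwrite(f,im)
p=read_camera("scene");cv2.imwrite("pics/s8.png",p["pixels"][:,:,::-1]);c(p,100,220,110,110,5,"pics/s8a.png");c(p,225,195,95,65,8,"pics/s8b.png")
for r in trace("pad",p):print(r["conf"],r["rect"])
p=read_camera("top");cv2.imwrite("pics/t8.png",p["pixels"][:,:,::-1]);c(p,215,215,80,65,8,"pics/t8b.png");c(p,340,200,120,110,5,"pics/t8a.png")
for r in trace("pad",p):print(r["conf"],r["rect"])
E
```

```text
t 12.93 pos [ 0.5027 -0.3405  0.2605] F [ 0.98 -0.6   0.22] grip 0.598 q [-0.73  0.16  1.55  0.    1.42 -0.61]
full [-0.002 -0.017  1.055] [ 0.001 -0.002 -0.   ]
clipped [-0.001 -0.016  1.   ] [ 0.001 -0.002 -0.   ] n 1.05
```

View pics/s8a.png

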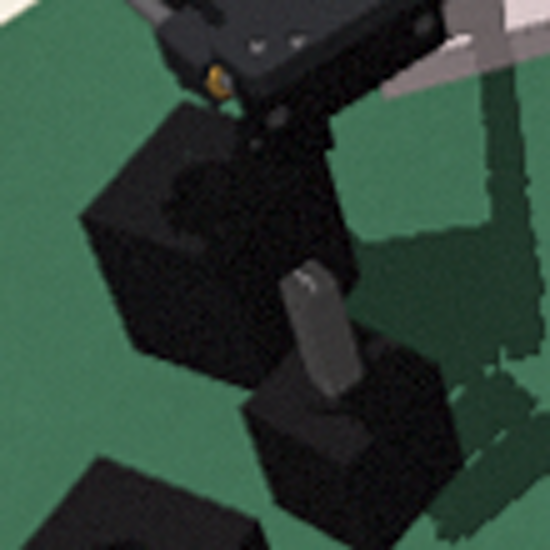

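View pics/t8a.png

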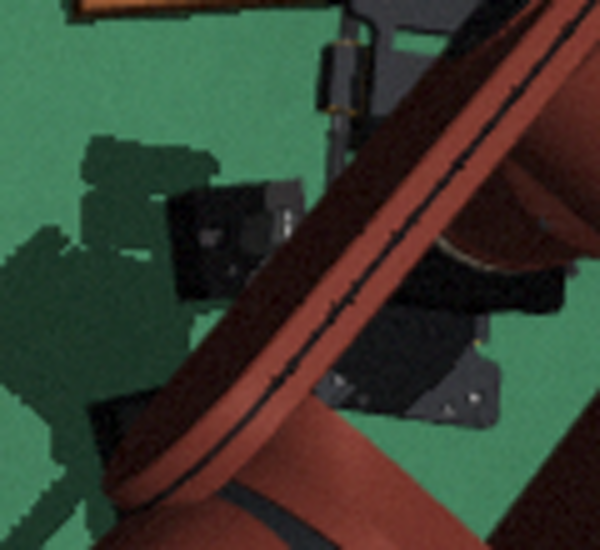

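View pics/s8b.png

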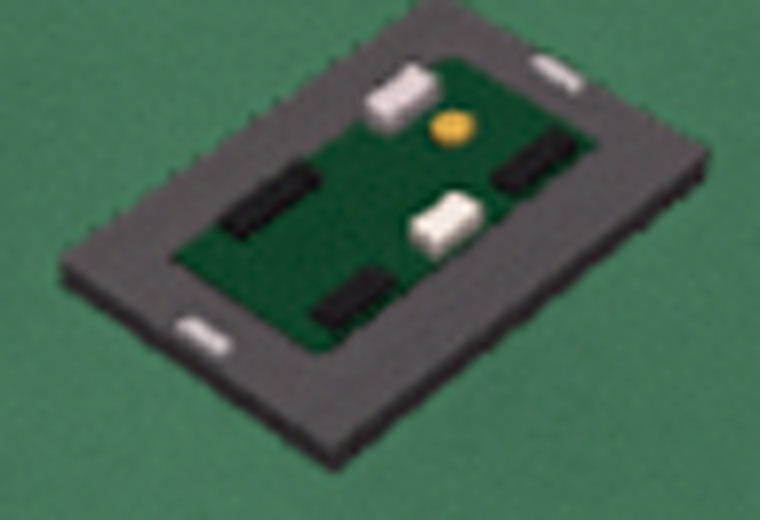

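View pics/t8b.png

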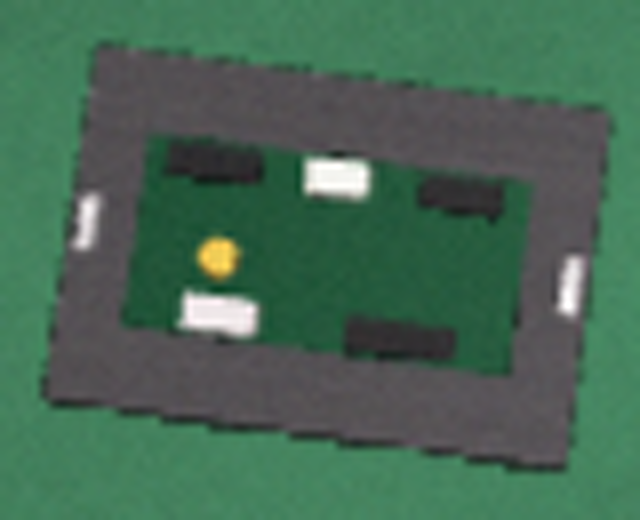

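```bash
cat > pad.py <<'E'
from geo import *
import cv2
uv={}
for v,f,(x,y,w,h) in (("scene","pics/s8.png",(270,200,30,20)),("top","pics/t8.png",(235,240,15,15))):
    im=cv2.imread(f).astype(float)[y:y+h,x:x+w]
    wt=np.clip((im[...,2]-im[...,0])-40,0,None); wt[im[...,2]<130]*=.0
    Y,X=np.mgrid[y:y+h,x:x+w]; uv[v]=np.array([(wt*X).sum()/wt.sum(),(wt*Y).sum()/wt.sum()])
    print(v,uv[v],(wt>0).sum())
s=least_squares(lambda p:np.concatenate([proj(v,[p])[0]-uv[v] for v in uv]),[.5,.06,.02]);print(s.x,s.fun)
for v in uv:
    s1=least_squares(lambda p:proj(v,[[p[0],p[1],.0195]])[0]-uv[v],[.5,.06]);print(v,s1.x)
# fixture refit
a=zc((225,195),8);b=zc((215,215),8)
E
python3 pad.py
python3 - <<'E'
import sys;sys.path.insert(0,'.')
from geo import *
# neighbour stand fit check at handle sizes
a=zc((100,220),5)
E
```

```text
scene [281.05380201 210.37517934] 17
top [241.75750441 246.62271925] 17
[0.49840672 0.07277832 0.02212518] [ 0.02888042 -0.00505957  0.02001772  0.02258574]
scene [0.49661242 0.07504223]
top [0.4986463  0.07311749]
```

Pad at about (0.498, 0.073, 0.022): its height agrees with the nominal 0.020. I'll descend to the probe handle.

Call:
send_rows --motion '[-0.01,-0.02,0.4,0,0,0,-0.01,-0.02,0.8,0,0,0,-0.01,-0.02,1,0,0,0,-0.01,-0.02,1,0,0,0]'

```text
clock: 13.62
ee_pos: [0.5024, -0.3349, 0.1593]
ee_rot: [-0.001, 0.998, -0.057, 0.0]
force: [0.3, -0.1, 0.3]
grip_width: 0.605
```

```bash
python3 mv.py 0.502 -0.339 0.118 -6.8;  python3 - <<'E'
from plant import *
import cv2
p=read_camera("scene");cv2.imwrite("pics/s9a.png",cv2.resize(p["pixels"][220:350,90:220,::-1],None,fx=4.5,fy=4.5,interpolation=cv2.INTER_CUBIC))
E
```

```text
t 13.62 pos [ 0.5024 -0.3349  0.1593] F [ 0.29 -0.12  0.33] grip 0.605 q [-0.72  0.24  1.66  0.    1.24 -0.6 ]
full [0.001 0.041 0.413] [-0.001 -0.     0.004]
clipped [0.001 0.041 0.413] [-0.001 -0.     0.004] n 1
```

View pics/s9a.png

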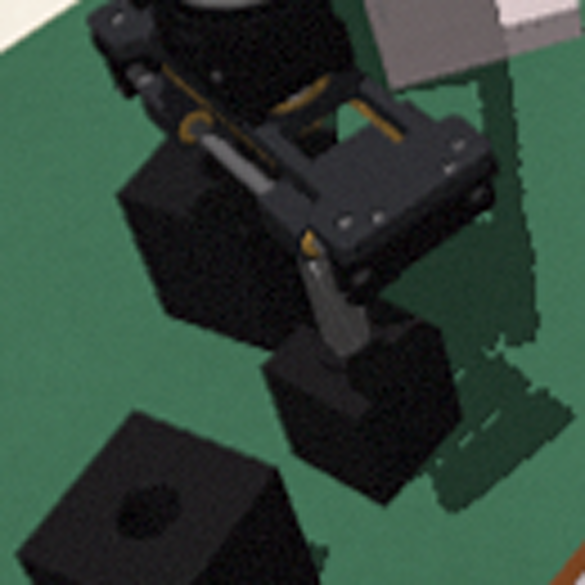

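Call:
send_rows --motion '[0,0.04,0.1,0,0,0,0,0.04,0.25,0,0,0,0,0.04,0.41,0,0,0,0,0.04,0.41,0,0,0]'

```text
clock: 14.18
ee_pos: [0.5016, -0.3388, 0.1175]
ee_rot: [-0.001, 0.998, -0.058, -0.0]
force: [-1.1, 0.1, -0.9]
grip_width: 0.603
```

Call:
send_rows --motion '[0,0,0,0,0,0,0,0,0,0,0,0,0,0,0,0,0,0,0,0,0,0,0,0,0,0,0,0,0,0,0,0,0,0,0,0,0,0,0,0,0,0]' --jaw 1

```text
clock: 15.05
ee_pos: [0.5016, -0.3389, 0.1178]
ee_rot: [-0.001, 0.998, -0.058, -0.0]
force: [-0.7, -0.5, 2.4]
grip_width: 0.206
```

```bash
python3 mv.py 0.502 -0.339 0.118 -6.8;  python3 - <<'E'
from plant import *
import cv2
p=read_camera("scene");cv2.imwrite("pics/s10a.png",cv2.resize(p["pixels"][220:350,90:220,::-1],None,fx=4.5,fy=4.5,interpolation=cv2.INTER_CUBIC))
E
```

```text
t 15.05 pos [ 0.5016 -0.3389  0.1178] F [-0.69 -0.48  2.39] grip 0.206 q [-0.72  0.29  1.68  0.    1.17 -0.61]
full [ 0.004  0.    -0.002] [-0.002  0.001  0.003]
clipped [ 0.004  0.    -0.002] [-0.002  0.001  0.003] n 1
```

View pics/s10a.png

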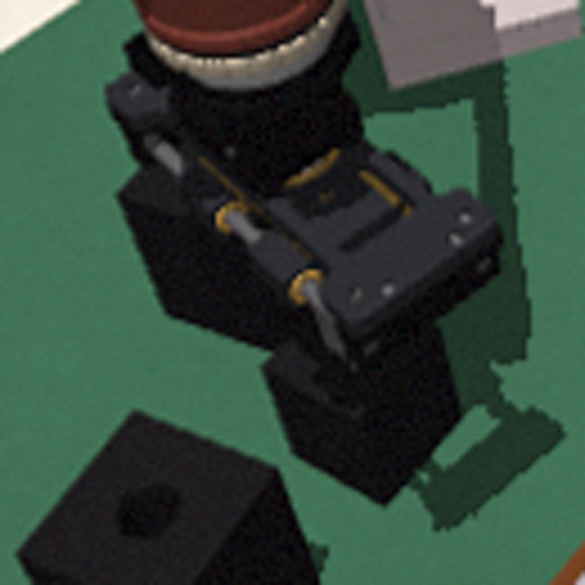

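Gripped: the opening is 17.9 mm and the handle is 18 mm. Lifting straight up.

Call:
send_rows --motion '[0,0,-0.1,0,0,0,0,0,-0.3,0,0,0,0,0,-0.5,0,0,0,0,0,-0.75,0,0,0,0,0,-1,0,0,0,0,0,-1,0,0,0]'

```text
clock: 15.85
ee_pos: [0.5032, -0.3405, 0.222]
ee_rot: [0.001, 0.998, -0.058, 0.003]
force: [0.5, -0.4, -1.9]
grip_width: 0.203
```

```bash
python3 mv.py 0.498 0.073 0.22 -6.8;  python3 - <<'E'
from plant import *
import cv2
p=read_camera("scene");cv2.imwrite("pics/s11a.png",cv2.resize(p["pixels"][180:350,90:260,::-1],None,fx=3.5,fy=3.5,interpolation=cv2.INTER_CUBIC))
E
```

```text
t 15.85 pos [ 0.5032 -0.3405  0.222 ] F [ 0.52 -0.36 -1.87] grip 0.203 q [-0.73  0.19  1.6   0.    1.35 -0.61]
full [-0.528 -4.101  0.008] [ 0.002 -0.005  0.003]
clipped [-0.129 -1.     0.002] [ 0.001 -0.001  0.001] n 4.1
```

View pics/s11a.png

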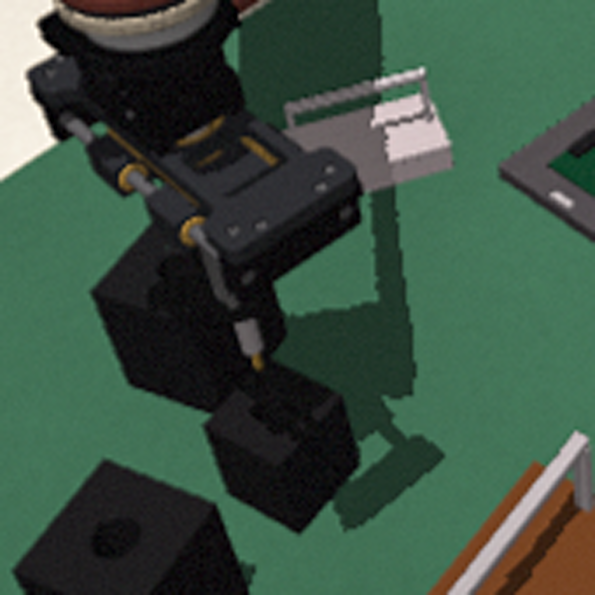

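The probe is clear of the stand with its orange tip showing (picture s11a). I'll carry it to the pad.

Call:
send_rows --motion '[-0.06,-0.3,0,0,0,0,-0.1,-0.65,0,0,0,0,-0.13,-1,0,0,0,0]'

```text
clock: 16.27
ee_pos: [0.5001, -0.2376, 0.2183]
ee_rot: [-0.0, 0.998, -0.058, 0.0]
force: [-0.3, 0.0, -0.9]
grip_width: 0.202
```

Call:
send_rows --motion '[-0.06,-0.35,0,0,0,0,-0.1,-0.65,0,0,0,0,-0.13,-1,0,0,0,0]'

```text
clock: 16.65
ee_pos: [0.4979, -0.1355, 0.217]
ee_rot: [-0.001, 0.998, -0.058, -0.001]
force: [0.7, -0.6, -0.7]
grip_width: 0.202
```

Call:
send_rows --motion '[-0.06,-0.35,0,0,0,0,-0.1,-0.65,0,0,0,0,-0.13,-1,0,0,0,0]'

```text
clock: 17.02
ee_pos: [0.4956, -0.0336, 0.2159]
ee_rot: [-0.001, 0.998, -0.058, -0.002]
force: [0.8, -0.7, -1.2]
grip_width: 0.205
```

```bash
python3 mv.py 0.498 0.073 0.22 -6.8
```

```text
t 17.02 pos [ 0.4956 -0.0336  0.2159] F [ 0.78 -0.67 -1.2 ] grip 0.205 q [-0.23 -0.07  1.88  0.    1.34 -0.11]
full [-0.101 -1.061 -0.039] [-0.001  0.003  0.002]
clipped [-0.095 -1.    -0.037] [-0.001  0.003  0.002] n 1.06
```

Call:
send_rows --motion '[-0.04,-0.35,0.05,0,0,0,-0.07,-0.7,0.2,0,0,0,-0.1,-1,0.4,0,0,0,-0.1,-1,0.5,0,0,0,-0.1,-1,0.5,0,0,0]'

```text
clock: 17.65
ee_pos: [0.4961, 0.0667, 0.1645]
ee_rot: [-0.001, 0.998, -0.058, -0.003]
force: [0.5, -0.5, -0.7]
grip_width: 0.206
```

```bash
python3 mv.py 0.498 0.073 0.138 -6.8
```

```text
t 17.65 pos [0.4961 0.0667 0.1645] F [ 0.51 -0.47 -0.7 ] grip 0.206 q [-0.03 -0.01  1.92  0.    1.24  0.09]
full [ 0.014 -0.065  0.265] [-0.001  0.006  0.002]
clipped [ 0.014 -0.065  0.265] [-0.001  0.006  0.002] n 1
```

Call:
send_rows --motion '[0.01,-0.06,0.1,0,0,0,0.01,-0.06,0.2,0,0.01,0,0.01,-0.06,0.26,0,0.01,0,0.01,-0.06,0.26,0,0.01,0]'

```text
clock: 18.15
ee_pos: [0.4971, 0.0723, 0.1378]
ee_rot: [-0.0, 0.998, -0.058, 0.001]
force: [-0.2, 0.4, -1.1]
grip_width: 0.206
```

```bash
python3 mv.py 0.498 0.073 0.138 -6.8;  python3 - <<'E'
from plant import *
import cv2
p=read_camera("scene");cv2.imwrite("pics/s12.png",p["pixels"][:,:,::-1]);cv2.imwrite("pics/s12a.png",cv2.resize(p["pixels"][150:240,235:335,::-1],None,fx=7,fy=6.6666,interpolation=cv2.INTER_CUBIC))
p=read_camera("top");cv2.imwrite("pics/t12.png",p["pixels"][:,:,::-1]);cv2.imwrite("pics/t12a.png",cv2.resize(p["pixels"][200:290,200:310,::-1],None,fx=6,fy=6,interpolation=cv2.INTER_CUBIC))
E
```

```text
t 18.15 pos [0.4971 0.0723 0.1378] F [-0.2   0.42 -1.1 ] grip 0.206 q [-0.01  0.02  1.94  0.    1.17  0.1 ]
full [ 0.008 -0.008 -0.001] [-0.    -0.003  0.002]
clipped [ 0.008 -0.008 -0.001] [-0.    -0.003  0.002] n 1
```

View pics/s12a.png

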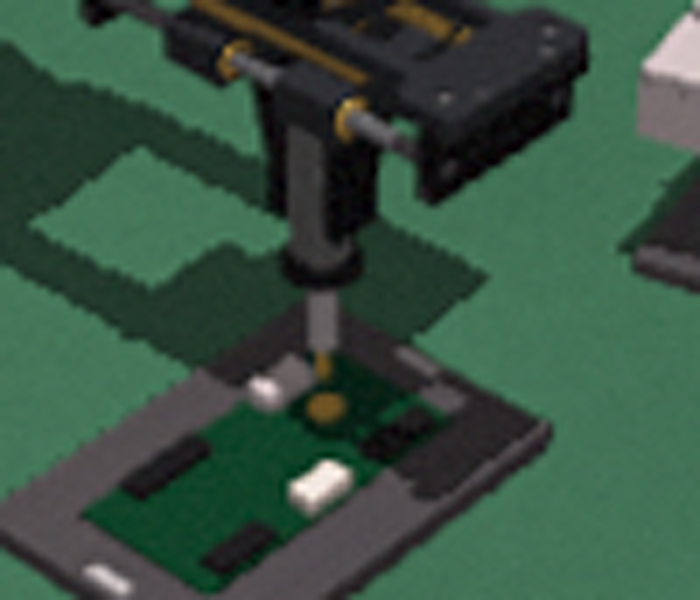

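View pics/t12a.png

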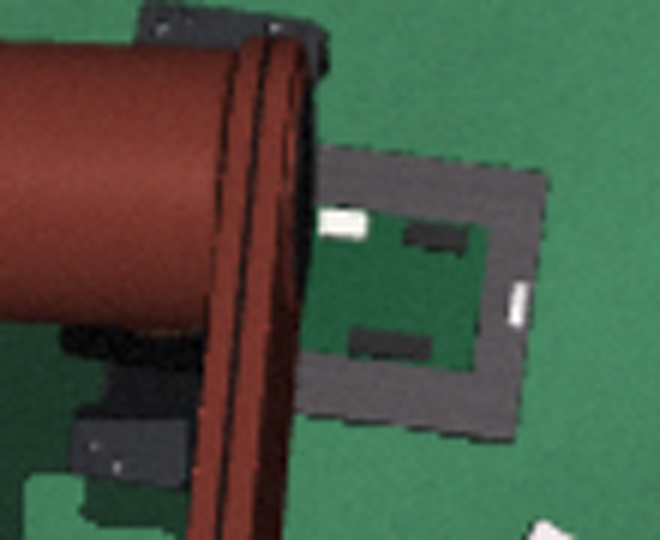

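Run:
```python
from geo import *
import cv2
for z in (.035,.055,.095): print(z,proj("scene",[[.4971,.0723,z]]))
print(proj("scene",[[.4984,.0728,.0195],[.4971,.0723,.0195],[.5071,.0723,.0195],[.4971,.0823,.0195]]))
im=cv2.imread("pics/s12.png")
c=cv2.resize(im[185:220,265:300],None,fx=16,fy=16,interpolation=cv2.INTER_CUBIC)
for i in range(0,35,5):
    cv2.putText(c,str(265+i),(i*16,10),0,.35,(255,255,255));cv2.putText(c,str(185+i),(0,i*16+8),0,.35,(255,255,255))
cv2.imwrite("pics/s12c.png",c)
```

```text
0.035 [[280.56589532 206.82993595]]
0.055 [[280.50533115 201.37083536]]
0.095 [[280.37992825 190.06733797]]
[[281.09238199 211.06213458]
 [280.6118942  210.97615762]
 [283.50050396 212.39059282]
 [282.72709116 209.04128421]]
```

View pics/s12c.png

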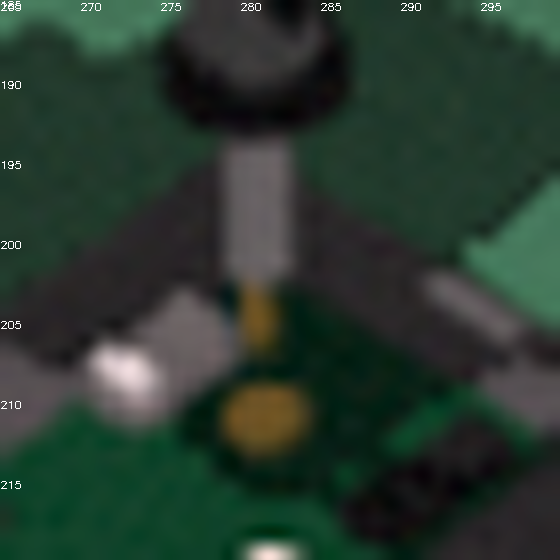

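The tip is over the pad: it sits at (280.6, 206.4), with the pad at (281.1, 210.4). Predicted offsets agree to about 1 mm. I'll take a force baseline, then press in small steps.

```bash
cat > fz.py <<'E'
from plant import *
import numpy as np
F=[]
for i in range(12): F.append(read_state()["force"]); read_camera("scene")
print(np.round(np.mean(F,0),2),np.round(np.std(F,0),2),np.round(read_state()["ee_pos"],4),read_state()["clock"])
E
python3 fz.py; python3 mv.py 0.498 0.073 0.125 -6.8
```

```text
[ 0.08 -0.06 -1.12] [0.43 0.44 0.35] [0.4976 0.0726 0.1385] 18.85
t 18.85 pos [0.4976 0.0726 0.1385] F [-0.25 -0.76 -0.77] grip 0.209 q [-0.01  0.02  1.94  0.    1.17  0.1 ]
full [ 0.003 -0.005  0.135] [-0.001 -0.004  0.002]
clipped [ 0.003 -0.005  0.135] [-0.001 -0.004  0.002] n 1
```

Call:
send_rows --motion '[0.003,-0.004,0.03,0,0,0,0.003,-0.004,0.07,0,0,0,0.003,-0.004,0.1,0,0,0,0.003,-0.004,0.13,0,0,0,0.003,-0.004,0.13,0,0,0]'

```text
clock: 19.48
ee_pos: [0.4977, 0.0729, 0.1251]
ee_rot: [-0.0, 0.998, -0.058, 0.002]
force: [-0.5, 0.2, -1.4]
grip_width: 0.203
```

```bash
python3 fz.py; python3 mv.py 0.498 0.073 0.118 -6.8
```

```text
[-0.    0.02 -1.25] [0.61 0.47 0.39] [0.498  0.0729 0.1256] 20.075
t 20.07 pos [0.498  0.0729 0.1256] F [ 1.08  0.03 -1.68] grip 0.202 q [-0.01  0.04  1.95  0.    1.15  0.1 ]
full [-0.    -0.001  0.076] [-0.001 -0.004  0.002]
clipped [-0.    -0.001  0.076] [-0.001 -0.004  0.002] n 1
```

Call:
send_rows --motion '[0,0,0.01,0,0,0,0,0,0.02,0,0,0,0,0,0.03,0,0,0,0,0,0.04,0,0,0,0,0,0.05,0,0,0,0,0,0.05,0,0,0]'

```text
clock: 20.82
ee_pos: [0.498, 0.0729, 0.1206]
ee_rot: [-0.0, 0.998, -0.058, 0.002]
force: [-1.0, 0.2, -0.0]
grip_width: 0.205
```

```bash
python3 fz.py; python3 mv.py 0.498 0.073 0.118 -6.8
```

```text
[-0.42 -0.02  0.02] [0.63 0.45 0.49] [0.498  0.0729 0.1206] 21.425
t 21.43 pos [0.498  0.0729 0.1206] F [-0.34  0.26 -0.29] grip 0.207 q [-0.01  0.05  1.95  0.    1.14  0.1 ]
full [-0.    -0.001  0.026] [-0.001 -0.004  0.002]
clipped [-0.    -0.001  0.026] [-0.001 -0.004  0.002] n 1
```

The rise of 1.2 N means about 2.5 mm of compression, so contact was at TCP z ≈ 0.123 as predicted. Another 2.5 mm.

Call:
send_rows --motion '[0,0,0.01,0,0,0,0,0,0.02,0,0,0,0,0,0.025,0,0,0,0,0,0.025,0,0,0,0,0,0.025,0,0,0]'

```text
clock: 22.05
ee_pos: [0.4981, 0.0729, 0.1181]
ee_rot: [-0.0, 0.998, -0.058, 0.002]
force: [-0.3, -0.6, -0.4]
grip_width: 0.205
```

```bash
python3 fz.py; python3 mv.py 0.498 0.073 0.118 -6.8
python3 - <<'E'
from plant import *
import cv2
p=read_camera("scene");cv2.imwrite("pics/s13.png",p["pixels"][:,:,::-1])
cv2.imwrite("pics/s13a.png",cv2.resize(p["pixels"][170:220,255:305,::-1],None,fx=11,fy=11,interpolation=cv2.INTER_CUBIC))
E
```

```text
[-0.4   0.03  0.99] [0.58 0.45 0.58] [0.498  0.0729 0.1181] 22.65
t 22.65 pos [0.498  0.0729 0.1181] F [-0.19 -0.46  2.04] grip 0.207 q [-0.01  0.05  1.95  0.    1.13  0.1 ]
full [-0.001 -0.001  0.001] [-0.001 -0.004  0.002]
clipped [-0.001 -0.001  0.001] [-0.001 -0.004  0.002] n 1
```

View pics/s13a.png

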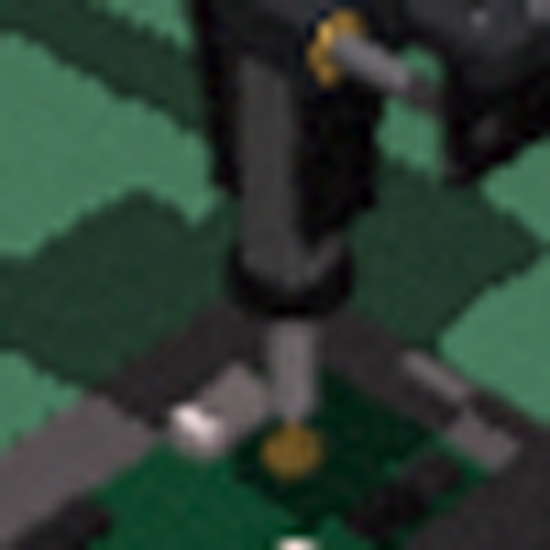

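View pics/s13.png

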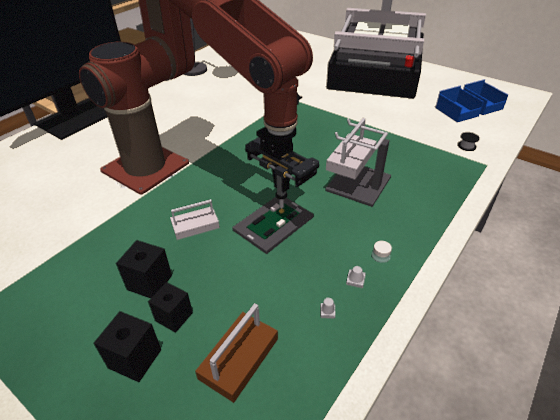

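The force rise of 2.15 N means about 4.9 mm in. The tip is centred on the pad, the cover hangs on both prongs, and the nozzles and flux jar are unmoved. Handing in.

```bash
python3 -c "
from plant import *
print(close_job())"
```

```text
the job is handed in; nothing more can be done
None
```

The cover hangs by its handle on both hooks, and I handed the job in at about 22.7 s with the probe still gripped and pressing upright on the brass pad. `close_job()` reports no verdict, so the checks below are my own.

- **Cover:** In the pictures after release and just before hand-in, the cover hangs level on both prongs and the robot is clear of it.
- **Pressing:** The averaged vertical force rose 2.15 N between hovering and pressing, which is about 4.9 mm of spring travel. Contact came where I had worked it out, with the TCP at about 0.123 m.
- **Probe position:** The gripper opening is about 18 mm, matching the handle. The tip is about 1 mm from the measured pad centre. The tool is within about 0.5° of vertical, and the probe looks upright in the picture.
- **Bystanders:** The nozzles and flux jar look unmoved in the last picture.
- **Disagreements and gaps:** Heights measured from the cameras came out up to 3 mm above those in the text, which fits a small calibration error. At the pad, the arm hid the tip from the top camera. The final check of tip against pad therefore rests on the scene view, plus the pad position measured earlier from both views.

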